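Close up a row of cells in the welding jig

ROBOT

A 6-joint arm with a two-finger parallel gripper is mounted at the origin on a cart in front of the work surface, level with it; the furniture and walls round the work are solid. World frame = base frame: x ahead of the robot, y to its left, z up, the work surface at z = 0. Lengths are in mm, angles in rad, forces in N, time in s.
With the tool pointing down it reaches from about 275 to 1000 mm from the base axis. Payload 8.4 kg.
Tool frame: the origin (TCP) lies midway between the tips of the shut fingers; the grasp point (between the pads) lies 19 mm behind it; z points along the fingers, y is the line along which they close (so a half turn about z gives the same grasp; the last joint's range is limited). The gripper opens to 85 mm and grips with 20 to 120 N. Pads are 22 mm wide; open, the fingers measure 114 mm over their backs; the gripper's body (76 mm by 85 mm) begins 54 mm behind the grasp point. The pads swing forward as they close: fully open they stand 13 mm farther back than shut.
Start: joints at [-0.002, 0.353, 1.633, -0, 1.155, -0.002], TCP at [625.002, -0, 231.281] pointing down, gripper open.
Joint ranges: [-2.63, 2.63], [-0.92, 2.1], [0.06, 2.66], [-1.3, 4.44], [0, 2.69], [-3.02, 3.02]. Speed limits (rad/s): [2.22, 2.22, 2.79, 3.14, 3.14, 3.14].

INTERFACE

Orientations are given as [roll, pitch, yaw] about the fixed x, y, z axes, in that order (R = Rz(yaw) Ry(pitch) Rx(roll)).
In Python, from rig import monitor, imaging, r gives the robot as it stands.
- The arm moves only by the tool drive_tool, never from a script. Its argument "plan" is a list of rows, each an object of numbers: "x", "y", "z": the shift along the tool's x, y, z in units of 50 mm (1.0 is 50 mm); "ax", "ay", "az": the turn, a rotation vector about the tool's x, y, z in units of 6 degrees (1.0 is 6 degrees); "hand": the finger opening in mm, from 0 to 85.4. In form: [{"x": .., "y": .., "z": .., "ax": .., "ay": .., "az": .., "hand": ..}, ...]. A call has 1 to 8 rows; each row is the pose to reach, as a shift and turn from the pose commanded when the call began, along the tool's axes at that moment; what a row does not reach only later rows make up. A row lasts 1/10 s, in which the tool goes at most 50 mm and 8.59 degrees, less where a joint would pass 70% of its speed; a pose out of reach is approached as far as the arm can. A call with a gripper value outside its range is refused whole. The fingers move at their own pace and stop on an object; "grip_force" is the grip in N (left out, the last holds). Time passes only in rows, so rows that repeat a pose let the fingers close. It gives the time, the measured TCP pose, the force, the opening and the grip force at its end, in the units of the state.
- monitor.sense(): the state, without advancing time (a new reading comes with each control period).
- imaging.grab_frame(name): name is "scene" or "side" or "wrist"; returns the picture (420x560x3 uint8, red, green, blue); there is no depth.
- imaging.camera_info(name): a dict with "mtx" (3x3 intrinsics, pixels), "dist" ([k1, k2, p1, p2, k3] as OpenCV has them; the pictures are not rectified), "R" (3x3) and "t" (3): a world point X has camera coordinates R X + t. Camera axes: x right, y down, z forward; pixel columns grow to the right and rows downward; lengths in mm; the calibration is good to about 2 mm. A picture is of the moment at which its call begins: read the wrist's pose just before it. camera_info takes no time and is no camera call; for the wrist camera it gives the pose at the moment of the call.
- r.sign_off(): hands the job in; it is judged then, once.
The state is a dict: "clock": time; "qpos": joint angles; "qvel": joint speeds; "joint_efforts": joint torques, N m; "eef_pos": TCP position; "tcp_rot": TCP orientation; "contact_force": force on the tool from outside, world axes, zero at the start; "wrist_torque": the same for the moment, N m; "opening": opening from 0.0 (shut) to 1.0 (fully open); "grasp_force": force on a finger pad.
Only numpy, scipy, OpenCV 4.12 (cv2) and the standard library are available. Lean on these libraries where they do the work, as an engineer would, in place of code of your own. Each camera call takes 0.05 s, during which the arm holds its last target. There are 200 camera calls.

TASK

Four blue cells stand loosely in the welding jig on the bench. With the fingertips, first push the orange sliding jaw fully home by its upright plate so that it closes up the row, then push the hinged orange mask over and down until it lies flat, with the ends of the cells inside its slot. Keep your fingers off the cells themselves and leave them standing in the channel; leave everything else on the bench where it is.

Things in the scene. Friction and masses are not known exactly. Their poses are not given: they have to be found in the camera images.
- jig: Welding jig, fixed to the table: aluminium base 84 mm (x) by 208 mm (y), 8 mm thick, z up. Along its y runs a channel 21 mm wide between black fences (x = 10.5 to 16.5 mm on either side, tops at z = 44 mm, y = -71 to 100 mm) for the cells. A fixed black stop, 68 mm high, closes it at y = -71.5 mm; the orange jaw closes the +y end. The orange mask is hinged on the -x side (towards the robot) and opens up towards -x.
- jaw (a joint): Slide of the orange jaw along the jig's y, m: 0 = fully home (hard end stop; the row is then closed up with about 1 mm of play), grows towards +y to 0.064; starts at 0.042 to 0.060. Friction 1.2 N plus 4 N per m/s; it stays where it is left.
- jaw_push (a point): Middle of the outer (+y) face of the jaw's upright orange push plate; moves with the jaw. The plate is 44 mm wide (jig's x), 8 mm thick, face from z = 47 to 92 mm over the table (this point: 70 mm), above the fences. Jaw home: at (0, 33, 70) mm in the jig's frame. Push it towards the jig's -y.
- mask (a joint): Hinge of the orange weld mask, rad: 0 = flat (level, hard stop), 1.57 = upright; starts at 1.35 to 1.7, limit 1.85. Stiff hinge, friction 0.075 N m (1.3 N at the tab): it stays at any angle and does not fall. If the cells are not closed up it lands on one and cannot lie flat.
- mask_hinge (a point): Point on the mask's hinge axis, half-way along: (-28, -33, 72) mm in the jig's frame; the axis runs along the jig's y. The mask is a frame 6 mm thick with one slot, 79 by 25 mm, for the cell ends. Shut, it reaches 50 mm from the hinge towards the jig's +x, spans y = -85 to 16 mm, top at z = 75 mm; the cells' tops lie 1 to 2 mm lower in the slot.
- mask_tab (a point): On the outer face of the mask's thumb tab (looks up when shut, to the jig's -x when upright); moves with the mask. 58 mm from the hinge axis, half-way along the mask. The tab is 40 mm wide (y) and solid from 40.5 to 68 mm from the axis. Shut: at (30, -33, 75) mm in the jig's frame.
- row_cell_0_mid (a point): Centre (half-way up) of a blue cell, 18 mm across and 66 mm tall, standing loosely in the jig's channel; number 0 of the row counted from the fixed stop. z is its long axis.
- row_cell_1_mid (a point): Centre (half-way up) of a blue cell, 18 mm across and 66 mm tall, standing loosely in the jig's channel; number 1 of the row counted from the fixed stop. z is its long axis.
- row_cell_2_mid (a point): Centre (half-way up) of a blue cell, 18 mm across and 66 mm tall, standing loosely in the jig's channel; number 2 of the row counted from the fixed stop. z is its long axis.
- row_cell_3_mid (a point): Centre (half-way up) of a blue cell, 18 mm across and 66 mm tall, standing loosely in the jig's channel; number 3 of the row counted from the fixed stop. z is its long axis.
- spot_welder: small yellow pulse welder, 86x119x47 mm, bystander; origin under its centre
- cell_checker: red cell checker, 45x77x26 mm, bystander; origin under its centre
- shears: heavy shears, lime and black, 176x50x15 mm, bystander; origin under its centre
- bench_supply: black finned power supply, 101x67x44 mm, bystander; origin under its centre

How it is judged:
By the outcome, as a careful person would: the job done as asked, in the order asked, and still so for the second after the job is handed in, with the robot touching nothing.
It also fails if it takes over 45 s, if anything falls off the work surface, if the arm or the gripper's body presses on something with over 40 N, if the wrist force passes 120 N, or if a joint passes its speed limit or range.

## Working session

There is one attempt and no reset: what is moved stays moved. The work goes in short steps, Python scripts to look and compute and a tool call to move; the robot and the scene stay as the last step left them, time stands still between calls to the robot, and variables do not carry over. Pictures are saved under pics/ and viewed, at most 10 in all, crops included, and the job is handed in when it is done.

Besides the shell and the picture viewer there is one more tool, called as name(argument=value, ...), one argument or row to a line, values as JSON. drive_tool: Moves the arm, as the interface text tells. Its arguments: {"type":"object","properties":{"plan":{"type":"array","items":{"type":"object","properties":{"x":{"type":"number"},"y":{"type":"number"},"z":{"type":"number"},"ax":{"type":"number"},"ay":{"type":"number"},"az":{"type":"number"},"hand":{"type":"number"}}}},"grip_force":{"type":"number"}},"required":["plan"]}

```bash
mkdir -p pics; python3 - <<'E'
from rig import monitor, imaging, r
import cv2,numpy as np
for n in ["scene","side"]:
    im=imaging.grab_frame(n); cv2.imwrite(f"pics/{n}0.png",im[:,:,::-1])
    i=imaging.camera_info(n); C=-np.array(i["R"]).T@i["t"]; print(n,C.round(),np.array(i["mtx"]).round().tolist(),i["dist"])
s=monitor.sense(); print(s)
E
```

```text
scene [   7. 1063.  653.] [[527.0, 0.0, 277.0], [0.0, 527.0, 205.0], [0.0, 0.0, 1.0]] [-0.13112775  0.          0.          0.          0.        ]
side [  291. -1130.   556.] [[545.0, 0.0, 273.0], [0.0, 545.0, 205.0], [0.0, 0.0, 1.0]] [-0.03356715  0.          0.          0.          0.        ]
{'clock': 0.1, 'qpos': array([-2.43620089e-03,  3.53563003e-01,  1.63405443e+00, -2.67391238e-05,
        1.15518288e+00, -2.37109956e-03]), 'qvel': array([-0.00085014, -0.00047248, -0.004437  , -0.00022326,  0.00073136,
        0.00043875]), 'joint_efforts': array([ 4.27485766e-04, -6.06356549e+01, -3.42817569e+01, -7.40920814e-05,
        3.91241178e-03, -4.99377973e-05]), 'eef_pos': array([ 6.24582585e+02, -2.99906320e-02,  2.30648951e+02]), 'tcp_rot': array([-3.14038494e+00,  2.15861822e-05,  1.57074205e+00]), 'contact_force': array([ 0.02118648, -0.34692493, -0.51851336]), 'wrist_torque': array([ 0.07181915, -0.02118582, -0.00592504]), 'grasp_force': 0.0, 'opening': 0.9985715937207816}
```

View pics/scene0.png

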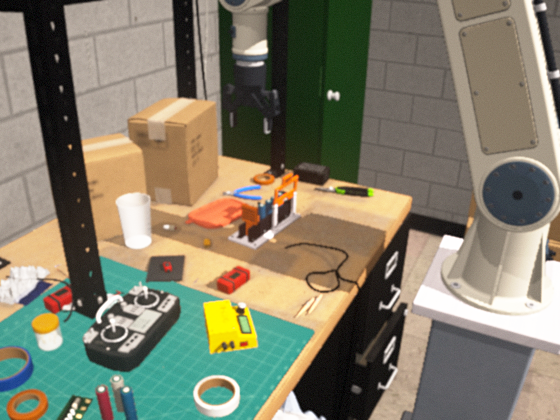

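View pics/side0.png

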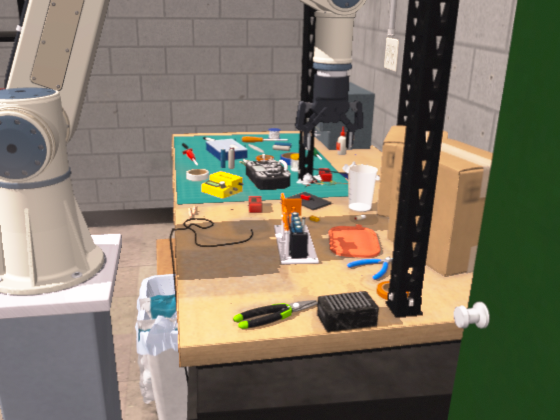

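The scene view shows the jig around (265,222), and the side view shows it around (297,240). I'll enlarge both.

```bash
cat > h.py <<'E'
from rig import monitor, imaging, r
import cv2,numpy as np
def cam(n):
    i=imaging.camera_info(n); return np.array(i["mtx"]),np.array(i["dist"]),np.array(i["R"]),np.array(i["t"])
def ray(c,px):
    K,d,R,t=c; u=cv2.undistortPoints(np.array([[px]],float),K,d)[0,0]
    v=R.T@np.array([*u,1]); return -R.T@t, v/np.linalg.norm(v)
def onz(c,px,z):
    C,v=ray(c,px); return C+v*(z-C[2])/v[2]
def tri(rs):
    A=sum(np.eye(3)-np.outer(v,v) for C,v in rs); b=sum((np.eye(3)-np.outer(v,v))@C for C,v in rs); return np.linalg.solve(A,b)
def proj(c,P):
    K,d,R,t=c; return cv2.projectPoints(np.atleast_2d(np.array(P,float)),cv2.Rodrigues(R)[0],t,K,d)[0][:,0]
E
python3 - <<'E'
from h import *
a=cv2.imread("pics/scene0.png")[165:255,220:310]; b=cv2.imread("pics/side0.png")[185:275,250:340]
f=lambda x:cv2.resize(x,(396,396),interpolation=cv2.INTER_CUBIC)
cv2.imwrite("pics/crop0.png",np.hstack([f(a),f(b)]))
print(onz(cam("scene"),(232,238),0),onz(cam("scene"),(298,212),0),onz(cam("side"),(297,228),0),onz(cam("side"),(298,262),0))
E
```

```text
[611.17598571 114.4274454    0.        ] [528.50597729 -89.95821908   0.        ] [591.84761676 120.75220603   0.        ] [551.96439121 -66.49074887   0.        ]
```

View pics/crop0.png

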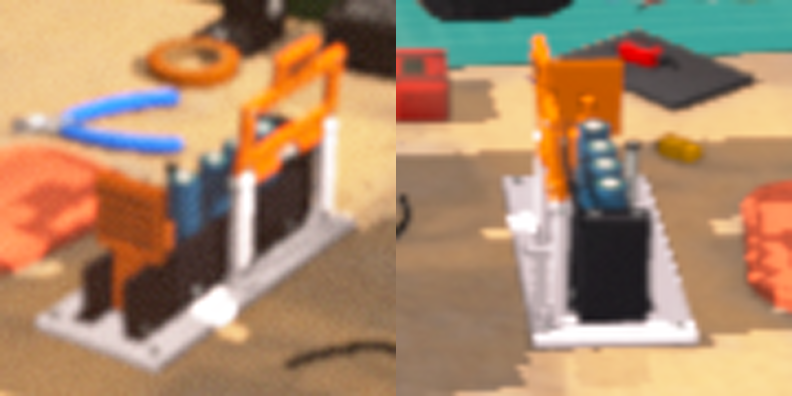

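The crop shows the jig base's corners in both views, the jaw plate at left in the scene view, and the mask standing up. Next I'll fit the jig pose from the corners and take a wrist picture.

```bash
python3 - <<'E'
from h import *
s=cam("scene");d=cam("side")
S=lambda x,y:(x/4.4+220-.4,y/4.4+165-.4); D=lambda x,y:((x-396)/4.4+250-.4,y/4.4+185-.4)
obs=[(s,S(38,322),(42,104)),(s,S(155,366),(-42,104)),(s,S(352,216),(-42,-104)),(d,D(534,336),(-42,-104)),(d,D(697,334),(42,-104)),(d,D(505,180),(-42,104))]
W=np.array([onz(c,p,8)[:2] for c,p,_ in obs]); L=np.array([o[2] for o in obs],float)
print(W.round(1))
A=L-L.mean(0);B=W-W.mean(0); th=np.arctan2((A[:,0]*B[:,1]-A[:,1]*B[:,0]).sum(),(A*B).sum())
R=np.array([[np.cos(th),-np.sin(th)],[np.sin(th),np.cos(th)]]); t=W.mean(0)-R@L.mean(0)
print(th,t,(W-(L@R.T+t)).round(1))
im=imaging.grab_frame("wrist"); cv2.imwrite("pics/wrist0.png",im[:,:,::-1])
w=cam("wrist"); print("wristcam",(-w[2].T@w[3]).round(), w[2].round(2).tolist())
E
```

```text
[[612.3 129.6]
 [532.8 139.1]
 [514.2 -69.1]
 [511.9 -71.4]
 [593.9 -81.2]
 [533.7 126.4]]
-0.09406316573747228 [563.74801288  27.59315439] [[-3.   2.4]
 [ 1.1  4. ]
 [ 2.1  2.9]
 [-0.2  0.6]
 [-1.8 -1.3]
 [ 2.  -8.7]]
wristcam [625.  85. 373.] [[1.0, -0.0, -0.0], [-0.0, -0.94, 0.33], [-0.0, -0.33, -0.94]]
```

View pics/wrist0.png

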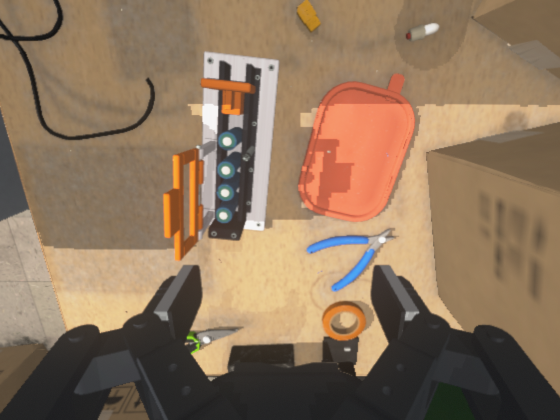

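The wrist view shows the jig's base corners at (205,52), (280,60) and (264,231), the jaw plate top from (201,81) to (254,90), the mask frame around (188,205) and its tab around (168,214). The cells run from (227,141) to (224,215).

```bash
python3 - <<'E'
from h import *
w=cam("wrist")
W=np.array([onz(w,p,8)[:2] for p in [(205,52),(280,60),(264.5,231)]]); L=np.array([[-42,104],[42,104],[42,-104]],float)
A=L-L.mean(0);B=W-W.mean(0); th=np.arctan2((A[:,0]*B[:,1]-A[:,1]*B[:,0]).sum(),(A*B).sum())
R=np.array([[np.cos(th),-np.sin(th)],[np.sin(th),np.cos(th)]]); t=W.mean(0)-R@L.mean(0)
print(W.round(1),th,t,(W-(L@R.T+t)).round(1))
j=lambda P:(R.T@(P[:2]-t)).round(1)
for n,p,z in [("plate L",(201.5,79),92),("plate R",(254,84),92),("plate R low",(254,93),92)]: print(n,onz(w,p,z).round(1),j(onz(w,p,z)))
for p in [(227,141),(226,171),(225,193),(224,215)]: print("cell",j(onz(w,p,74)))
for p in [(164,190),(165,238)]:
  for z in (130,):print("tab",j(onz(w,p,z)))
for p in [(175,151),(180,261)]: print("mask end",j(onz(w,p,122)))
T=lambda x,y:[*(R@np.array([x,y])+t)]
print("home push",T(0,33),"hinge",T(-28,-33),"tab shut",T(30,-33))
E
```

```text
[[535.3 136.7]
 [617.7 128.4]
 [595.4 -78. ]] -0.10884150504946777 [565.14986877  29.4312843 ] [[ 0.6 -0.7]
 [-0.5  0.1]
 [-0.2  0.5]]
plate L [551.  103.6  92. ] [-22.2  72.2]
plate R [596.5  99.4  92. ] [23.5 73. ]
plate R low [596.2  92.   92. ] [24.1 65.6]
cell [-1.  18.7]
cell [ -0.7 -11.5]
cell [ -0.8 -35. ]
cell [ -0.8 -59.7]
tab [-42.2 -19.8]
tab [-42.5 -64.8]
mask end [-35.3  12.8]
mask end [-32.  -91.6]
home push [np.float64(568.7345510048201), np.float64(62.23601038539063)] hinge [np.float64(533.7308735015548), np.float64(-0.3318932173943452)] tab shut [np.float64(591.387664796645), np.float64(-6.632243807195323)]
```

drive_tool(
  plan=[
    {"x":0.9,"y":-0.33,"z":0,"az":0.5,"hand":0},
    {"x":1.8,"y":-0.66,"z":0,"az":1.04,"hand":0},
    {"x":2.62,"y":-0.98,"z":0,"az":1.04,"hand":0},
    {"x":2.62,"y":-0.98,"z":0,"az":1.04,"hand":0},
    {"x":2.62,"y":-0.98,"z":0.9,"az":1.04,"hand":0},
    {"x":2.62,"y":-0.98,"z":1.5,"az":1.04,"hand":0},
    {"x":2.62,"y":-0.98,"z":1.5,"az":1.04,"hand":0},
    {"x":2.62,"y":-0.98,"z":1.5,"az":1.04,"hand":0},
  ],
)

```text
invalid input
```

drive_tool(
  plan=[
    {"x":0.9,"y":-0.33,"z":0.0,"ax":0.0,"ay":0.0,"az":0.5,"hand":0.0},
    {"x":1.8,"y":-0.66,"z":0.0,"ax":0.0,"ay":0.0,"az":1.04,"hand":0.0},
    {"x":2.62,"y":-0.98,"z":0.0,"ax":0.0,"ay":0.0,"az":1.04,"hand":0.0},
    {"x":2.62,"y":-0.98,"z":0.0,"ax":0.0,"ay":0.0,"az":1.04,"hand":0.0},
    {"x":2.62,"y":-0.98,"z":0.9,"ax":0.0,"ay":0.0,"az":1.04,"hand":0.0},
    {"x":2.62,"y":-0.98,"z":1.5,"ax":0.0,"ay":0.0,"az":1.04,"hand":0.0},
    {"x":2.62,"y":-0.98,"z":1.5,"ax":0.0,"ay":0.0,"az":1.04,"hand":0.0},
    {"x":2.62,"y":-0.98,"z":1.5,"ax":0.0,"ay":0.0,"az":1.04,"hand":0.0},
  ],
  grip_force=20,
)

```text
clock: 0.95
eef_pos: [576.1, 130.6, 156.5]
tcp_rot: [-3.141, 0.0, 1.462]
contact_force: [0.2, 0.2, 0.1]
opening: -0.002
grasp_force: 0.0
```

drive_tool(
  plan=[
    {"x":0.0,"y":0.0,"z":0.9,"ax":0.0,"ay":0.0,"az":0.0,"hand":0.0},
    {"x":0.0,"y":0.0,"z":1.74,"ax":0.0,"ay":0.0,"az":0.0,"hand":0.0},
    {"x":0.0,"y":0.0,"z":1.74,"ax":0.0,"ay":0.0,"az":0.0,"hand":0.0},
    {"x":-0.1,"y":0.0,"z":1.74,"ax":0.0,"ay":0.0,"az":0.0,"hand":0.0},
    {"x":-0.2,"y":0.0,"z":1.74,"ax":0.0,"ay":0.0,"az":0.0,"hand":0.0},
    {"x":-0.3,"y":0.0,"z":1.74,"ax":0.0,"ay":0.0,"az":0.0,"hand":0.0},
    {"x":-0.4,"y":0.0,"z":1.74,"ax":0.0,"ay":0.0,"az":0.0,"hand":0.0},
  ],
)

```text
clock: 1.65
eef_pos: [575.0, 110.8, 71.1]
tcp_rot: [3.139, -0.001, 1.462]
contact_force: [0.3, 1.3, 1.5]
opening: 0.003
grasp_force: 0.7
```

```bash
python3 - <<'E'
from h import *
im=imaging.grab_frame("wrist"); cv2.imwrite("pics/wrist1.png",im[:,:,::-1])
E
```

```text
(no output)
```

View pics/wrist1.png

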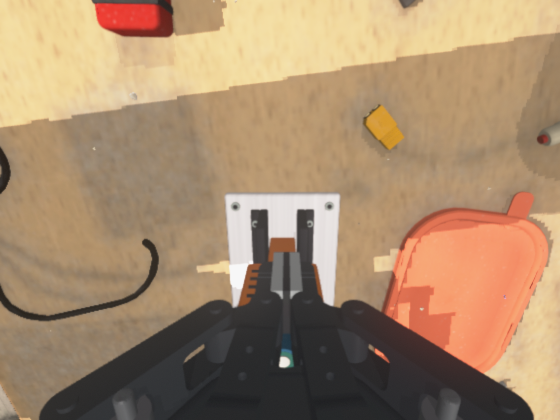

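The picture shows the shut fingers centred on the orange plate, around (285,270), and in light contact with it. I'll push on slowly.

drive_tool(
  plan=[
    {"x":-0.08,"y":0.0,"z":0.0,"ax":0.0,"ay":0.0,"az":0.0,"hand":0.0},
    {"x":-0.16,"y":0.0,"z":0.0,"ax":0.0,"ay":0.0,"az":0.0,"hand":0.0},
    {"x":-0.24,"y":0.0,"z":0.0,"ax":0.0,"ay":0.0,"az":0.0,"hand":0.0},
    {"x":-0.32,"y":0.0,"z":0.0,"ax":0.0,"ay":0.0,"az":0.0,"hand":0.0},
    {"x":-0.4,"y":0.0,"z":0.0,"ax":0.0,"ay":0.0,"az":0.0,"hand":0.0},
    {"x":-0.48,"y":0.0,"z":0.0,"ax":0.0,"ay":0.0,"az":0.0,"hand":0.0},
    {"x":-0.56,"y":0.0,"z":0.0,"ax":0.0,"ay":0.0,"az":0.0,"hand":0.0},
    {"x":-0.62,"y":0.0,"z":0.0,"ax":0.0,"ay":0.0,"az":0.0,"hand":0.0},
  ],
)

```text
clock: 2.5
eef_pos: [570.5, 80.0, 69.3]
tcp_rot: [3.142, -0.0, 1.462]
contact_force: [1.8, 2.0, 0.6]
opening: -0.002
grasp_force: 1.1
```

drive_tool(
  plan=[
    {"x":-0.04,"y":0.0,"z":0.0,"ax":0.0,"ay":0.0,"az":0.0,"hand":0.0},
    {"x":-0.08,"y":0.0,"z":0.0,"ax":0.0,"ay":0.0,"az":0.0,"hand":0.0},
    {"x":-0.08,"y":0.0,"z":0.0,"ax":0.0,"ay":0.0,"az":0.0,"hand":0.0},
  ],
)

```text
clock: 2.8
eef_pos: [569.8, 76.0, 69.2]
tcp_rot: [-3.141, 0.0, 1.462]
contact_force: [0.7, 0.7, 0.5]
opening: 0.004
grasp_force: 0.1
```

drive_tool(
  plan=[
    {"x":-0.03,"y":0.0,"z":0.0,"ax":0.0,"ay":0.0,"az":0.0,"hand":0.0},
    {"x":-0.06,"y":0.0,"z":0.0,"ax":0.0,"ay":0.0,"az":0.0,"hand":0.0},
  ],
)

```text
clock: 3.0
eef_pos: [569.5, 73.4, 69.2]
tcp_rot: [-3.141, -0.0, 1.462]
contact_force: [0.3, 2.4, 0.5]
opening: 0.001
grasp_force: 1.2
```

drive_tool(
  plan=[
    {"x":-0.02,"y":0.0,"z":0.0,"ax":0.0,"ay":0.0,"az":0.0,"hand":0.0},
    {"x":-0.03,"y":0.0,"z":0.0,"ax":0.0,"ay":0.0,"az":0.0,"hand":0.0},
  ],
)

```text
clock: 3.2
eef_pos: [569.3, 71.8, 69.2]
tcp_rot: [-3.141, 0.0, 1.462]
contact_force: [0.4, 3.4, -0.0]
opening: -0.003
grasp_force: 1.2
```

drive_tool(
  plan=[
    {"x":-0.02,"y":0.0,"z":0.0,"ax":0.0,"ay":0.0,"az":0.0,"hand":0.0},
    {"x":-0.03,"y":0.0,"z":0.0,"ax":0.0,"ay":0.0,"az":0.0,"hand":0.0},
  ],
)

```text
clock: 3.4
eef_pos: [569.2, 70.3, 69.2]
tcp_rot: [-3.141, 0.0, 1.462]
contact_force: [0.5, 3.0, -0.4]
opening: -0.002
grasp_force: 1.2
```

drive_tool(
  plan=[
    {"x":-0.02,"y":0.0,"z":0.0,"ax":0.0,"ay":0.0,"az":0.0,"hand":0.0},
    {"x":-0.02,"y":0.0,"z":0.0,"ax":0.0,"ay":0.0,"az":0.0,"hand":0.0},
  ],
)

```text
clock: 3.6
eef_pos: [569.1, 69.2, 69.2]
tcp_rot: [-3.141, 0.0, 1.462]
contact_force: [-0.4, 2.2, -0.7]
opening: -0.002
grasp_force: 0.8
```

drive_tool(
  plan=[
    {"x":-0.02,"y":0.0,"z":0.0,"ax":0.0,"ay":0.0,"az":0.0,"hand":0.0},
    {"x":-0.04,"y":0.0,"z":0.0,"ax":0.0,"ay":0.0,"az":0.0,"hand":0.0},
    {"x":-0.04,"y":0.0,"z":0.0,"ax":0.0,"ay":0.0,"az":0.0,"hand":0.0},
  ],
)

```text
clock: 3.9
eef_pos: [568.9, 67.2, 69.2]
tcp_rot: [-3.141, 0.0, 1.462]
contact_force: [-0.9, 1.9, -0.2]
opening: -0.0
grasp_force: 0.7
```

```bash
python3 - <<'E'
from h import *
for n in ("scene","side"):
    im=imaging.grab_frame(n)[:,:,::-1]; cv2.imwrite(f"pics/{n}1.png",im)
a=cv2.imread("pics/scene1.png")[165:255,220:310]; b=cv2.imread("pics/side1.png")[185:275,250:340]
f=lambda x:cv2.resize(x,(396,396),interpolation=cv2.INTER_CUBIC)
cv2.imwrite("pics/crop1.png",np.hstack([f(a),f(b)]))
print(monitor.sense()["contact_force"])
E
```

```text
[-0.48417093  0.92096231 -1.2237966 ]
```

View pics/crop1.png

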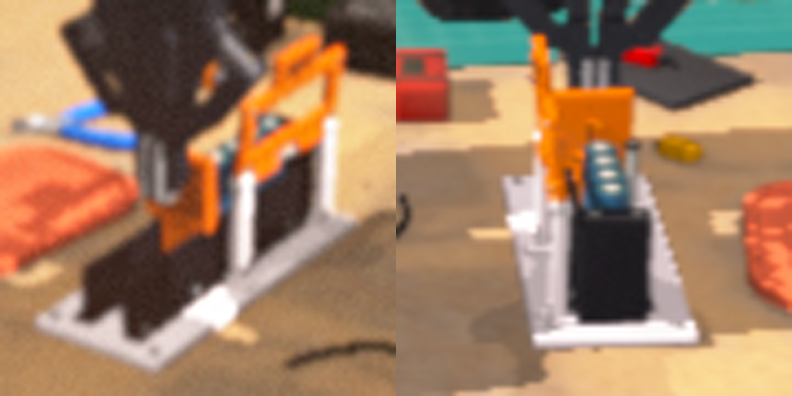

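The jaw has advanced and the cells are nearly closed up, with the fingers on the plate at (165,185). There is no hard stop yet, so I'll continue in small steps.

drive_tool(
  plan=[
    {"x":-0.02,"y":0.0,"z":0.0,"ax":0.0,"ay":0.0,"az":0.0,"hand":0.0},
    {"x":-0.02,"y":0.0,"z":0.0,"ax":0.0,"ay":0.0,"az":0.0,"hand":0.0},
  ],
)

```text
clock: 4.2
eef_pos: [568.9, 66.4, 69.3]
tcp_rot: [-3.142, -0.0, 1.462]
contact_force: [0.2, 1.9, -0.7]
opening: -0.001
grasp_force: 1.2
```

drive_tool(
  plan=[
    {"x":-0.02,"y":0.0,"z":0.0,"ax":0.0,"ay":0.0,"az":0.0,"hand":0.0},
    {"x":-0.02,"y":0.0,"z":0.0,"ax":0.0,"ay":0.0,"az":0.0,"hand":0.0},
  ],
)

```text
clock: 4.4
eef_pos: [568.9, 66.3, 69.3]
tcp_rot: [3.142, -0.001, 1.461]
contact_force: [-0.4, 8.1, -1.3]
opening: 0.003
grasp_force: 4.1
```

drive_tool(
  plan=[
    {"x":-0.02,"y":0.0,"z":0.0,"ax":0.0,"ay":0.0,"az":0.0,"hand":0.0},
    {"x":-0.02,"y":0.0,"z":0.0,"ax":0.0,"ay":0.0,"az":0.0,"hand":0.0},
  ],
)

```text
clock: 4.6
eef_pos: [569.0, 66.2, 69.4]
tcp_rot: [3.141, -0.003, 1.461]
contact_force: [-0.3, 13.7, -2.3]
opening: 0.0
grasp_force: 6.7
```

The jaw is hard against its end stop: the force climbs to 14 N with no motion. I'll retract, lift and take another look.

drive_tool(
  plan=[
    {"x":0.2,"y":0.0,"z":0.0,"ax":0.0,"ay":0.0,"az":0.0,"hand":0.0},
    {"x":0.4,"y":0.0,"z":0.0,"ax":0.0,"ay":0.0,"az":0.0,"hand":0.0},
    {"x":0.5,"y":0.0,"z":-0.8,"ax":0.0,"ay":0.0,"az":0.0,"hand":0.0},
    {"x":0.5,"y":0.0,"z":-1.6,"ax":0.0,"ay":0.0,"az":0.0,"hand":0.0},
    {"x":0.0,"y":-0.7,"z":-2.4,"ax":0.0,"ay":0.0,"az":0.0,"hand":0.0},
    {"x":-0.7,"y":-1.4,"z":-2.6,"ax":0.0,"ay":0.0,"az":0.0,"hand":0.0},
    {"x":-1.4,"y":-1.5,"z":-2.6,"ax":0.0,"ay":0.0,"az":0.0,"hand":0.0},
    {"x":-1.4,"y":-1.5,"z":-2.6,"ax":0.0,"ay":0.0,"az":0.0,"hand":0.0},
  ],
)

```text
clock: 5.4
eef_pos: [484.8, 0.2, 200.3]
tcp_rot: [3.141, 0.002, 1.46]
contact_force: [0.5, 1.2, -1.0]
opening: -0.005
grasp_force: 0.0
```

```bash
python3 - <<'E'
from h import *
im=imaging.grab_frame("wrist"); cv2.imwrite("pics/wrist2.png",im[:,:,::-1])
E
```

```text
(no output)
```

View pics/wrist2.png

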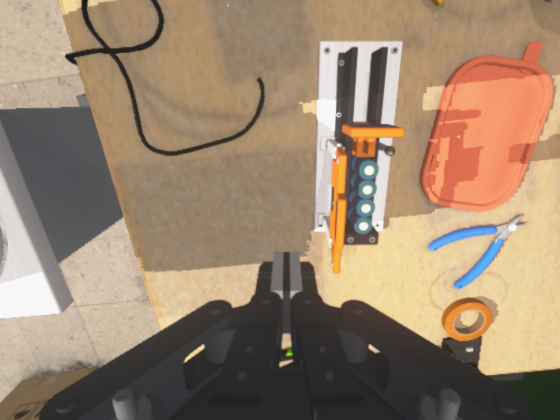

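The wrist picture shows the jaw home with its plate top edge around y = 126 px and four cells closed up at (369,171), (367,190), (365,208) and (363,226). The base corners are at (320,41) and (402,41), and the mask is seen edge-on around (338,210).

```bash
python3 - <<'E'
from h import *
w=cam("wrist")
W=np.array([onz(w,p,8)[:2] for p in [(320,41),(402.5,41),(316,231)]]); L=np.array([[-42,104],[42,104],[-42,-104]],float)
A=L-L.mean(0);B=W-W.mean(0); th=np.arctan2((A[:,0]*B[:,1]-A[:,1]*B[:,0]).sum(),(A*B).sum())
R=np.array([[np.cos(th),-np.sin(th)],[np.sin(th),np.cos(th)]]); t=W.mean(0)-R@L.mean(0)
print(W.round(1),th,t,(W-(L@R.T+t)).round(1))
j=lambda P:(R.T@(P[:2]-t)).round(1)
for p in [(343,126),(404,128)]: print("plate",j(onz(w,p,92)))
for p in [(369.5,171),(367,190),(365,208),(363,226)]: print("cell",j(onz(w,p,74)))
for p in [(341,150),(337,272)]:
  for z in (110,120): print("mask end",z,j(onz(w,p,z)))
print("tcp",j(monitor.sense()["eef_pos"]))
E
```

```text
[[535.8 138.8]
 [617.7 129.8]
 [515.1 -66.6]] -0.09953724204001721 [566.71628102  31.4774291 ] [[ 0.5 -0.3]
 [-1.1 -1. ]
 [ 0.6  1.3]]
plate [-30.2  27.7]
plate [19.7 25.5]
cell [ -0.7 -14. ]
cell [ -1.7 -32.1]
cell [ -2.2 -49.9]
cell [ -2.8 -68.5]
mask end 110 [-34.2  11.1]
mask end 120 [-36.1  12.6]
mask end 110 [-32.8 -97.2]
mask end 120 [-34.6 -91. ]
tcp [-77.2 -37.7]
```

The corner fit is biased about 6 mm in y. The cells, plate and mask all agree on a jig origin near (565, 25.5), so the tool is already in line with the tab. I'll descend behind it.

drive_tool(
  plan=[
    {"x":0.0,"y":0.0,"z":0.8,"ax":0.0,"ay":0.0,"az":0.0,"hand":0.0},
    {"x":0.0,"y":0.0,"z":1.5,"ax":0.0,"ay":0.0,"az":0.0,"hand":0.0},
    {"x":0.0,"y":0.0,"z":1.5,"ax":0.0,"ay":0.0,"az":0.0,"hand":0.0},
    {"x":0.0,"y":0.2,"z":1.5,"ax":0.0,"ay":0.0,"az":0.0,"hand":0.0},
    {"x":0.0,"y":0.4,"z":1.5,"ax":0.0,"ay":0.0,"az":0.0,"hand":0.0},
    {"x":0.0,"y":0.54,"z":1.5,"ax":0.0,"ay":0.0,"az":0.0,"hand":0.0},
    {"x":0.0,"y":0.66,"z":1.46,"ax":0.0,"ay":0.0,"az":0.0,"hand":0.0},
    {"x":0.0,"y":0.76,"z":1.44,"ax":0.0,"ay":0.0,"az":0.0,"hand":0.0},
  ],
)

```text
clock: 6.25
eef_pos: [525.2, -1.2, 128.0]
tcp_rot: [3.141, -0.0, 1.462]
contact_force: [-1.3, 0.5, -0.4]
opening: -0.004
grasp_force: 0.5
```

drive_tool(
  plan=[
    {"x":0.0,"y":0.15,"z":0.0,"ax":0.0,"ay":0.0,"az":0.0,"hand":0.0},
    {"x":0.0,"y":0.3,"z":0.02,"ax":0.0,"ay":0.0,"az":0.0,"hand":0.0},
    {"x":0.0,"y":0.46,"z":0.08,"ax":0.0,"ay":0.0,"az":0.0,"hand":0.0},
    {"x":0.0,"y":0.62,"z":0.14,"ax":0.0,"ay":0.0,"az":0.0,"hand":0.0},
    {"x":0.0,"y":0.74,"z":0.22,"ax":0.0,"ay":0.0,"az":0.0,"hand":0.0},
    {"x":0.0,"y":0.84,"z":0.32,"ax":0.0,"ay":0.0,"az":0.0,"hand":0.0},
    {"x":0.0,"y":0.94,"z":0.42,"ax":0.0,"ay":0.0,"az":0.0,"hand":0.0},
    {"x":0.0,"y":1.02,"z":0.53,"ax":0.0,"ay":0.0,"az":0.0,"hand":0.0},
  ],
)

```text
clock: 7.05
eef_pos: [575.2, -6.7, 100.2]
tcp_rot: [-3.141, 0.0, 1.462]
contact_force: [-0.7, -0.4, 0.7]
opening: 0.001
grasp_force: 0.5
```

```bash
python3 - <<'E'
from h import *
for n in ("scene","side"):
    im=imaging.grab_frame(n)[:,:,::-1]; cv2.imwrite(f"pics/{n}2.png",im)
a=cv2.imread("pics/scene2.png")[165:255,220:310]; b=cv2.imread("pics/side2.png")[185:275,250:340]
f=lambda x:cv2.resize(x,(396,396),interpolation=cv2.INTER_CUBIC)
cv2.imwrite("pics/crop2.png",np.hstack([f(a),f(b)]))
E
```

```text
(no output)
```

View pics/crop2.png

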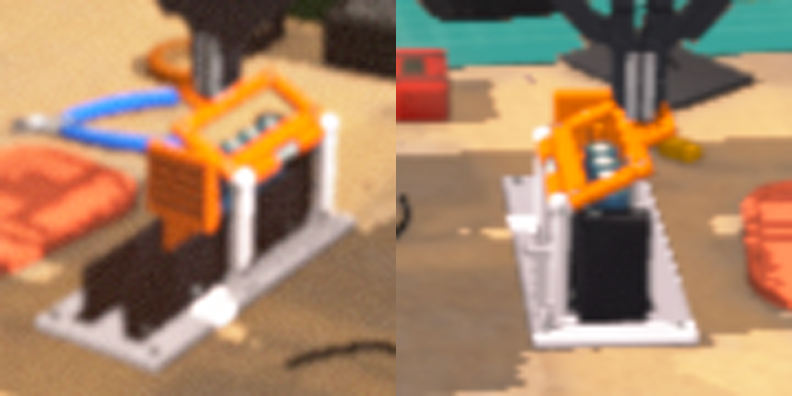

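The mask is now at about 0.5 rad, with the fingertips on the tab at (640,115) in the side view. I'll move out over the tab and press down.

drive_tool(
  plan=[
    {"x":0.0,"y":0.12,"z":0.02,"ax":0.0,"ay":0.0,"az":0.0,"hand":0.0},
    {"x":0.0,"y":0.25,"z":0.05,"ax":0.0,"ay":0.0,"az":0.0,"hand":0.0},
    {"x":0.0,"y":0.34,"z":0.12,"ax":0.0,"ay":0.0,"az":0.0,"hand":0.0},
    {"x":0.0,"y":0.34,"z":0.22,"ax":0.0,"ay":0.0,"az":0.0,"hand":0.0},
    {"x":0.0,"y":0.34,"z":0.32,"ax":0.0,"ay":0.0,"az":0.0,"hand":0.0},
    {"x":0.0,"y":0.34,"z":0.42,"ax":0.0,"ay":0.0,"az":0.0,"hand":0.0},
    {"x":0.0,"y":0.34,"z":0.46,"ax":0.0,"ay":0.0,"az":0.0,"hand":0.0},
    {"x":0.0,"y":0.34,"z":0.46,"ax":0.0,"ay":0.0,"az":0.0,"hand":0.0},
  ],
)

```text
clock: 7.95
eef_pos: [591.4, -8.5, 77.2]
tcp_rot: [-3.14, 0.0, 1.462]
contact_force: [0.7, -0.0, -0.1]
opening: -0.003
grasp_force: 0.0
```

drive_tool(
  plan=[
    {"x":0.0,"y":0.0,"z":0.03,"ax":0.0,"ay":0.0,"az":0.0,"hand":0.0},
    {"x":0.0,"y":0.0,"z":0.03,"ax":0.0,"ay":0.0,"az":0.0,"hand":0.0},
  ],
)

```text
clock: 8.15
eef_pos: [591.8, -8.6, 76.2]
tcp_rot: [-3.141, -0.0, 1.462]
contact_force: [-0.3, -0.8, 0.2]
opening: -0.001
grasp_force: 0.0
```

drive_tool(
  plan=[
    {"x":0.0,"y":0.0,"z":0.03,"ax":0.0,"ay":0.0,"az":0.0,"hand":0.0},
    {"x":0.0,"y":0.0,"z":0.03,"ax":0.0,"ay":0.0,"az":0.0,"hand":0.0},
  ],
)

```text
clock: 8.35
eef_pos: [592.0, -8.5, 75.0]
tcp_rot: [3.141, -0.0, 1.462]
contact_force: [-0.3, 0.5, 2.9]
opening: -0.001
grasp_force: 1.1
```

drive_tool(
  plan=[
    {"x":0.0,"y":0.0,"z":0.02,"ax":0.0,"ay":0.0,"az":0.0,"hand":0.0},
    {"x":0.0,"y":0.0,"z":0.02,"ax":0.0,"ay":0.0,"az":0.0,"hand":0.0},
  ],
)

```text
clock: 8.55
eef_pos: [592.1, -8.6, 74.8]
tcp_rot: [3.141, -0.0, 1.462]
contact_force: [-4.4, 0.7, 12.7]
opening: -0.003
grasp_force: 5.9
```

The mask is hard against its stop with the tip at z = 75 mm, which is the shut height. I'll retreat upward and check.

drive_tool(
  plan=[
    {"x":0.0,"y":0.0,"z":-0.2,"ax":0.0,"ay":0.0,"az":0.0,"hand":0.0},
    {"x":0.0,"y":0.0,"z":-0.9,"ax":0.0,"ay":0.0,"az":0.0,"hand":0.0},
    {"x":0.0,"y":0.0,"z":-1.8,"ax":0.0,"ay":0.0,"az":0.0,"hand":0.0},
    {"x":0.0,"y":0.0,"z":-2.6,"ax":0.0,"ay":0.0,"az":0.0,"hand":0.0},
    {"x":-0.5,"y":0.0,"z":-3.0,"ax":0.0,"ay":0.0,"az":0.0,"hand":0.0},
    {"x":-1.2,"y":0.0,"z":-3.0,"ax":0.0,"ay":0.0,"az":0.0,"hand":0.0},
    {"x":-1.6,"y":0.0,"z":-3.0,"ax":0.0,"ay":0.0,"az":0.0,"hand":0.0},
    {"x":-1.6,"y":0.0,"z":-3.0,"ax":0.0,"ay":0.0,"az":0.0,"hand":0.0},
  ],
)

```text
clock: 9.35
eef_pos: [583.0, -90.2, 224.4]
tcp_rot: [3.141, 0.001, 1.46]
contact_force: [1.4, 0.5, -0.1]
opening: 0.001
grasp_force: 0.0
```

```bash
python3 - <<'E'
from h import *
a=imaging.grab_frame("side")[185:275,250:340,::-1]; w=imaging.grab_frame("wrist")[20:300,140:420,::-1]
f=lambda x:cv2.resize(x,(396,396),interpolation=cv2.INTER_CUBIC)
cv2.imwrite("pics/crop3.png",np.hstack([f(w),f(a)]))
E
```

```text
(no output)
```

View pics/crop3.png

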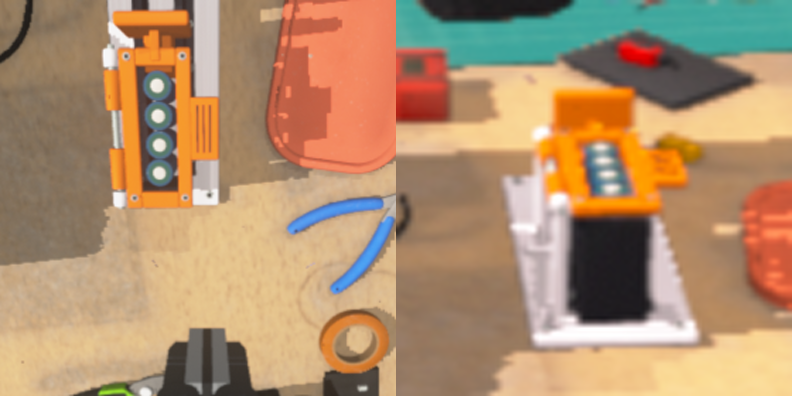

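The mask lies flat with all four cells standing in its slot at (157,85) to (159,173). The jaw is home and the robot is clear of everything, so I'm handing in.

```bash
python3 -c "
from rig import r
print(r.sign_off())"
```

```text
the job is handed in; nothing more can be done
None
```

The jaw is pushed fully home, the mask lies flat with all four cells standing in its slot, nothing else on the bench was touched, and the job was handed in at about 9.5 s on the robot clock.

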